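Each family cup onto the drying stand of its colour

TASK

The washed plastic cups are standing upside down all over the table: put each of the four coloured cups, still upside down, over the peg of the stand in its own colour, all the way down so that it rests flat on the stand's base, and let go. Leave the red funnel and the steel tumbler standing where they are.

Things in the scene. Friction and masses are not known exactly. Their poses are not given: they have to be found in the camera images.
- cup_red: Plain red plastic drinking cup standing upside down (mouth down, closed end up), loose, about 60 g. Round, no handle; 80 mm tall, outside diameter 60 mm at the mouth (below) tapering to 54 mm at the closed end (above); wall 3 mm, closed end 4 mm thick, so it is 54 mm wide inside the mouth and 76 mm deep. Origin: centre of the mouth, i.e. on the table at the start; its z axis points up, through the closed end.
- stand_red: Red cup stand, fixed to the table: a round base 90 mm in diameter and 12 mm thick with a red rim around a pale wood face, and one upright wooden peg in its centre, 24 mm in diameter, its blunt red tip (12 mm wide at the very top) 66 mm above the table. Origin: centre of the base's underside, on the table; z up along the peg. A cup fully down over the peg rests with its mouth on the base, 12 mm above the table.
- cup_yellow: Plain yellow plastic drinking cup standing upside down (mouth down, closed end up), loose, about 60 g. Round, no handle; 80 mm tall, outside diameter 60 mm at the mouth (below) tapering to 54 mm at the closed end (above); wall 3 mm, closed end 4 mm thick, so it is 54 mm wide inside the mouth and 76 mm deep. Origin: centre of the mouth, i.e. on the table at the start; its z axis points up, through the closed end.
- stand_yellow: Yellow cup stand, fixed to the table: a round base 90 mm in diameter and 12 mm thick with a yellow rim around a pale wood face, and one upright wooden peg in its centre, 24 mm in diameter, its blunt yellow tip (12 mm wide at the very top) 66 mm above the table. Origin: centre of the base's underside, on the table; z up along the peg. A cup fully down over the peg rests with its mouth on the base, 12 mm above the table.
- cup_green: Plain green plastic drinking cup standing upside down (mouth down, closed end up), loose, about 60 g. Round, no handle; 80 mm tall, outside diameter 60 mm at the mouth (below) tapering to 54 mm at the closed end (above); wall 3 mm, closed end 4 mm thick, so it is 54 mm wide inside the mouth and 76 mm deep. Origin: centre of the mouth, i.e. on the table at the start; its z axis points up, through the closed end.
- stand_green: Green cup stand, fixed to the table: a round base 90 mm in diameter and 12 mm thick with a green rim around a pale wood face, and one upright wooden peg in its centre, 24 mm in diameter, its blunt green tip (12 mm wide at the very top) 66 mm above the table. Origin: centre of the base's underside, on the table; z up along the peg. A cup fully down over the peg rests with its mouth on the base, 12 mm above the table.
- cup_blue: Plain blue plastic drinking cup standing upside down (mouth down, closed end up), loose, about 60 g. Round, no handle; 80 mm tall, outside diameter 60 mm at the mouth (below) tapering to 54 mm at the closed end (above); wall 3 mm, closed end 4 mm thick, so it is 54 mm wide inside the mouth and 76 mm deep. Origin: centre of the mouth, i.e. on the table at the start; its z axis points up, through the closed end.
- stand_blue: Blue cup stand, fixed to the table: a round base 90 mm in diameter and 12 mm thick with a blue rim around a pale wood face, and one upright wooden peg in its centre, 24 mm in diameter, its blunt blue tip (12 mm wide at the very top) 66 mm above the table. Origin: centre of the base's underside, on the table; z up along the peg. A cup fully down over the peg rests with its mouth on the base, 12 mm above the table.
- funnel: Red plastic kitchen funnel standing mouth down with its spout up, loose, 50 g; 90 mm tall, 84 mm in diameter at the mouth, spout 16 to 20 mm thick, with a small 15 mm tab sticking out at the rim. Not a cup: a bystander. Origin: centre of the mouth, on the table; z up through the spout.
- steel_tumbler: Bare steel tumbler standing upright, open end up, loose, 140 g; 85 mm tall, 58 mm in diameter at the bottom and 68 mm at the rim. It has no stand: a bystander. Origin: centre of its bottom, on the table; z up. (The other crockery, the peg board with ladle and whisk, and jars stand along the table's back and right and left sides, at x above 0.74 m or y beyond 0.55 m either way, none over 0.37 m tall.)
Things that resemble listed ones, but are neither listed nor needed, are in the scene too. There is more than one size of the cup_blue; the job needs the smallest.

How it is judged:
At the end, for the whole second after the job is handed in: Each coloured cup is mouth down over the peg of its own colour: centre within 18 mm of the peg, mouth 8 to 17 mm above the stand's underside, tilt under 0.1 rad, released and at rest. Funnel and steel tumbler are upright within 20 mm of their starts (horizontal distance between cup_red and stand_red below 0.018 m and z of cup_red in the frame of stand_red between 0.008 and 0.017 m and angle between each of cup_red, cup_yellow, cup_green, cup_blue's own z axis and vertical below 0.1 rad and linear speed of each of cup_red, cup_yellow, cup_green, cup_blue below 0.02 m/s and angular speed of each of cup_red, cup_yellow, cup_green, cup_blue below 0.2 rad/s and horizontal distance between cup_yellow and stand_yellow below 0.018 m and z of cup_yellow in the frame of stand_yellow between 0.008 and 0.017 m and horizontal distance between cup_green and stand_green below 0.018 m and z of cup_green in the frame of stand_green between 0.008 and 0.017 m and horizontal distance between cup_blue and stand_blue below 0.018 m and z of cup_blue in the frame of stand_blue between 0.008 and 0.017 m and distance of each of funnel, steel_tumbler from where it was at the start of the episode below 0.02 m and angle between each of funnel, steel_tumbler's own z axis and vertical below 0.2 rad); the robot touches nothing.
It fails at once if the red funnel is shifted by more than 20 mm or tipped over (distance of funnel from where it was at the start of the episode above 0.02 m or angle between funnel's own z axis and vertical above 0.2 rad).
It fails at once if the steel tumbler is shifted by more than 20 mm or tipped over (distance of steel_tumbler from where it was at the start of the episode above 0.02 m or angle between steel_tumbler's own z axis and vertical above 0.2 rad).
It also fails if it takes over 118 s, if anything falls off the work surface, if the arm or the gripper's body presses on something with over 40 N, if the wrist force passes 120 N, or if a joint passes its speed limit or range.

ROBOT

A 6-joint arm with a two-finger parallel gripper is mounted at the origin on the work surface. World frame = base frame: x ahead of the robot, y to its left, z up, the work surface at z = 0. Lengths are in m, angles in rad, forces in N, time in s.
With the tool pointing down it reaches from about 0.275 to 0.75 m from the base axis. Payload 10.2 kg.
Tool frame: the origin (TCP) lies at the very end of the fingers, on their centre line; the grasp point (between the pads) lies 19 mm behind it (bot.grip_point_offset is the distance from the TCP to the grasp point, in m); z points along the fingers, y is the direction in which the jaws open and shut (so a half turn about z gives the same grasp; the last joint's range is limited). The gripper opens to 88 mm and grips with 3 to 60 N. Pads are 18 mm wide; open, the fingers measure 123 mm over their backs; the gripper's body (75 mm by 187 mm) begins 45 mm behind the grasp point.
Start: joints at [1.062, 0.313, 1.498, -0, 1.331, -0.223], TCP at [0.148, 0.504, 0.239] pointing down, gripper open.
Joint ranges: [-2.94, 2.94], [-0.97, 2.17], [0.19, 2.56], [-1.23, 4.37], [0.02, 3.11], [-2.88, 2.88]. Speed limits (rad/s): [2.39, 2.39, 3.01, 3.14, 3.14, 3.14].

INTERFACE

Orientations are given as a 3x3 rotation matrix whose columns are the frame's x, y, z axes.
In Python, from station import sensors, camera, bot gives the robot as it stands.
- The arm moves only by the tool jog_arm, never from a script. Its argument "increments" is a list that holds one entry, the list of rows, each a list of 6 numbers: the shift along the world's x, y, z in m, then the turn, a rotation vector about the world's x, y, z in rad. A call has exactly 10 rows; each row is the pose to reach, as a shift and turn from the pose commanded when the call began; what a row does not reach only later rows make up. A row lasts 1/8 s, in which the tool goes at most 62.5 mm and 10.7 degrees, less where a joint would pass 70% of its speed; a pose out of reach is approached as far as the arm can. A call with a gripper value outside its range is refused whole. "grip" is the gripper command: -1 is shut, 1 is fully open, values between are in proportion, set as the call begins (left out, the last holds). The fingers move at their own pace and stop on an object; "force" is the grip in N (left out, the last holds). Time passes only in rows, so rows that repeat a pose let the fingers close, or fill a call up. It gives the time, the measured TCP pose, the force and the opening at its end, in the units of the state.
- sensors.read_state(): the state, without advancing time (a new reading comes with each control period).
- camera(name): name is "scene" or "top"; returns a dict with "pixels" (384x512x3 uint8, red, green, blue), "vertical_fov" (degrees; the focal length in pixels is half the picture's height over the tangent of half this angle, whatever the lens; pixels are square), "cx", "cy" (the principal point, pixels), "distortion" ([k1, k2, p1, p2, k3] as OpenCV has them; the pictures are not rectified), "rvec" (rotation vector, rad) and "tvec" (3), from world to camera coordinates, as OpenCV has them. Camera axes: x right, y down, z forward; pixel columns grow to the right and rows downward; lengths in m; the calibration is good to about 2 mm. A picture is of the moment at which its call begins. There is no depth.
- bot.sign_off(): hands the job in, once; it reports no verdict.
The state is a dict: "clock": time; "qpos": joint angles; "joint_velocities": joint speeds; "joint_efforts": joint torques, N m; "position": TCP position; "tool_rot": TCP orientation; "force": force on the tool from outside, world axes, zero at the start; "ft_torque": the same for the moment, N m; "width": opening from 0.0 (shut) to 1.0 (fully open).
Only numpy, scipy, OpenCV 4.12 (cv2) and the standard library are available. Lean on these libraries where they do the work, as an engineer would, in place of code of your own. Each camera call takes 0.05 s, during which the arm holds its last target.

## Working session

There is one attempt and no reset: what is moved stays moved. The work goes in short steps, Python scripts to look and compute and a tool call to move; the robot and the scene stay as the last step left them, time stands still between calls to the robot, and variables do not carry over. Pictures are saved under pics/ and viewed, and the job is handed in when it is done.

Besides the shell and the picture viewer there is one more tool, called after ">>>" by a JSON object that holds its "name" and its "arguments". jog_arm: Moves the arm, as the interface text tells. Its arguments: {"type":"object","properties":{"increments":{"type":"array","items":{"type":"array","items":{"type":"array","items":{"type":"number"}}}},"grip":{"type":"number"},"force":{"type":"number"}},"required":["increments"]}

```bash
mkdir -p pics; ls
python3 - <<'E'
from station import sensors,camera,bot
import cv2
for n in("scene","top"):
    c=camera(n); cv2.imwrite(f"pics/{n}0.png",cv2.resize(c["pixels"][:,:,::-1],(800,600),interpolation=cv2.INTER_CUBIC))
    print({k:v for k,v in c.items() if k!="pixels"})
print(sensors.read_state(), bot.grip_point_offset)
E
```

```text
pics
{'vertical_fov': 44.45208352255166, 'cx': 248.15178559487026, 'cy': 191.0267631225112, 'distortion': array([0.05282048, 0.        , 0.        , 0.        , 0.        ]), 'rvec': array([ 2.09196007,  0.65660181, -0.35451325]), 'tvec': array([-0.40323327, -0.14108914,  1.65525988])}
{'vertical_fov': 47.816323370130775, 'cx': 257.03323729039215, 'cy': 187.17418789662042, 'distortion': array([-0.13589713,  0.        ,  0.        ,  0.        ,  0.        ]), 'rvec': array([ 2.15461488, -2.1753799 ,  0.10786558]), 'tvec': array([-0.00802247,  0.53121078,  1.10517074])}
{'clock': 0.1, 'qpos': array([ 1.06159302e+00,  3.13387341e-01,  1.49833987e+00, -2.60821281e-05,
        1.33099406e+00, -2.23417726e-01]), 'joint_velocities': array([ 0.00131927, -0.00047175, -0.00031508, -0.00147199,  0.00110344,
        0.00054742]), 'joint_efforts': array([ 3.53190917e-03, -4.02815473e+01, -2.52648711e+01,  6.96391566e-02,
        3.41740286e-02, -3.40251484e-05]), 'position': array([0.14792335, 0.50350701, 0.23822972]), 'tool_rot': array([[-9.59442174e-01,  2.81905011e-01, -5.28061003e-04],
       [ 2.81905415e-01,  9.59441682e-01, -9.97787757e-04],
       [ 2.25362369e-04, -1.10618291e-03, -9.99999363e-01]]), 'force': array([0.29621821, 0.38849606, 0.1154541 ]), 'ft_torque': array([ 0.02857249, -0.02006893,  0.00309502]), 'width': 1.0047913894577665} 0.0187
```

View pics/scene0.png

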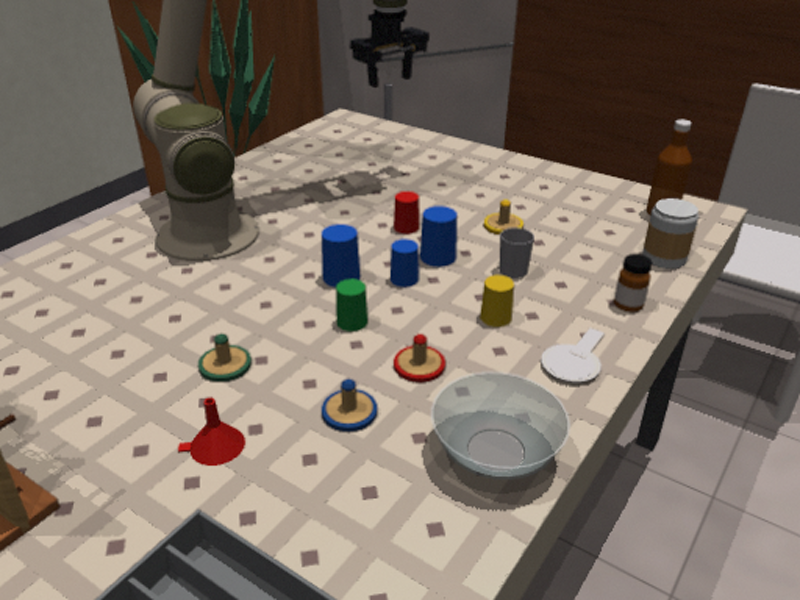

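View pics/top0.png

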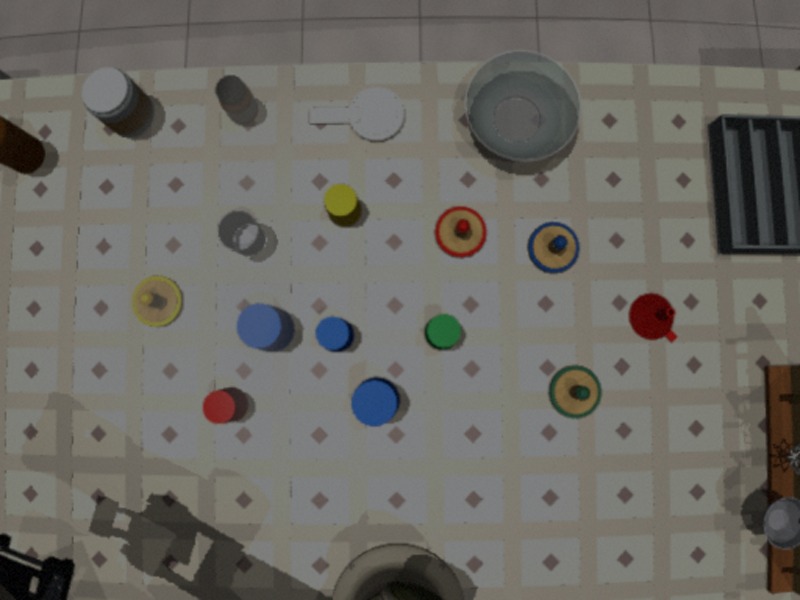

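The top view shows image up as +x and left as +y. Cups in the 800x600 picture: yellow (342,203), green (443,331), red (221,406), small blue (334,333), with large blue decoys at (264,326) and (375,401). Stands: red (461,231), blue (553,247), green (575,391), yellow (157,300). Funnel is at (652,316) and the tumbler at (242,233).

```bash
cat > h.py <<'E'
from station import sensors,camera,bot
import cv2, numpy as np
from scipy.optimize import least_squares
def K(c):
    h=c["pixels"].shape[0]; f=h/2/np.tan(np.radians(c["vertical_fov"]/2))
    return np.array([[f,0,c["cx"]],[0,f,c["cy"]],[0,0,1.]])
def proj(c,P): return cv2.projectPoints(np.array(P,float).reshape(-1,3),c["rvec"],c["tvec"],K(c),c["distortion"])[0].reshape(-1,2)
def back(c,uv,z):
    n=cv2.undistortPoints(np.array([[uv]],float),K(c),c["distortion"])[0,0]
    R=cv2.Rodrigues(c["rvec"])[0]; o=-R.T@c["tvec"]; d=R.T@np.array([n[0],n[1],1]); return (o+d*(z-o[2])/d[2])[:2]
A=np.linspace(0,2*np.pi,60,endpoint=False)
def circ(x,y,z,r): return np.c_[x+r*np.cos(A),y+r*np.sin(A),0*A+z]
def hullc(c,x,y,rings):
    p=np.vstack([proj(c,circ(x,y,z,r)) for z,r in rings]).astype(np.float32)
    h=cv2.convexHull(p); m=cv2.moments(h); return np.array([m["m10"]/m["m00"],m["m01"]/m["m00"]]),m["m00"]
def mask(c,col):
    hsv=cv2.cvtColor(c["pixels"],cv2.COLOR_RGB2HSV); H,S,V=[hsv[...,i].astype(int) for i in range(3)]
    h={"red":(H<8)|(H>172),"yellow":(H>22)&(H<35),"green":(H>45)&(H<85),"blue":(H>105)&(H<128)}[col]
    return (h&(S>(130 if col!="yellow" else 150))&(V>40)).astype(np.uint8)
CUP=[(0,.03),(.08,.027)]; ST=[(0,.045),(.012,.045)]
def fit(c,col,seed,rings,base=0.):
    """seed: native pixel near; hull of nearest component"""
    rings=[(z+base,r) for z,r in rings]
    m=mask(c,col)
    n,l,s,ce=cv2.connectedComponentsWithStats(m,connectivity=8)
    ok=[i for i in range(1,n) if s[i,4]>25]
    i=min(ok,key=lambda i:np.hypot(*(ce[i]-seed)))
    pts=np.argwhere(l==i)[:,::-1].astype(np.float32)
    pts=np.vstack([pts+d for d in([-.5,-.5],[.5,-.5],[-.5,.5],[.5,.5])]).astype(np.float32)
    h=cv2.convexHull(pts); M=cv2.moments(h); t=np.array([M["m10"]/M["m00"],M["m01"]/M["m00"]])
    r=least_squares(lambda q:hullc(c,q[0],q[1],rings)[0]-t,back(c,t,.04))
    return r.x,M["m00"]/hullc(c,*r.x,rings)[1]
E
python3 - <<'E'
from h import *
T=camera("top");S=camera("scene")
cups=dict(red=(221,406),yellow=(342,203),green=(443,331),blue=(334,333))
st=dict(red=(461,231),yellow=(157,300),green=(575,391),blue=(553,247))
for n,d,r in(("cup",cups,CUP),("stand",st,ST)):
    for k,v in d.items():
        x,a=fit(T,k,np.array(v)*.64,r)
        s2=proj(S,[[x[0],x[1],.03 if n=="cup" else .01]])[0]
        y,b=fit(S,k,s2,r)
        print(n,k,x.round(4),round(a,2),y.round(4),round(b,2))
for n,uv,z in(("funnel",(661,314),.09),("funnelmouth",(651,317),0.02),("tumbler rim",(238,228),.085),("tumbler bot",(248,237),0),("bigblueA",(259,325),.12),("bigblueB",(375,401),.12)):
    print(n,back(T,np.array(uv)*.64,z).round(3))
E
```

```text
cup red [0.3433 0.2914] 0.65 [0.3428 0.2851] 0.97
cup yellow [0.6807 0.086 ] 0.9 [0.6783 0.0894] 0.97
cup green [ 0.4656 -0.0804] 0.86 [ 0.4615 -0.0757] 0.96
cup blue [0.4635 0.1012] 0.86 [0.4609 0.1015] 0.92
stand red [ 0.6388 -0.1149] 0.97 [ 0.638  -0.1145] 0.94
stand yellow [0.6884 0.089 ] 0.54 [0.6574 0.1337] 1.23
stand green [ 0.4668 -0.0817] 0.41 [ 0.4315 -0.0384] 1.2
stand blue [ 0.6101 -0.2756] 0.92 [ 0.6112 -0.2784] 0.83
funnel [ 0.486 -0.43 ]
funnelmouth [ 0.486 -0.439]
tumbler rim [0.633 0.251]
tumbler bot [0.634 0.254]
bigblueA [0.473 0.207]
bigblueB [0.356 0.028]
```

Run:
```python
from h import *
import h
def mk(c,col):
    hsv=cv2.cvtColor(c["pixels"],cv2.COLOR_RGB2HSV); H,S,V=[hsv[...,i].astype(int) for i in range(3)]
    hh={"red":(H<8)|(H>172),"yellow":(H>18)&(H<35),"green":(H>45)&(H<90),"blue":(H>105)&(H<128)}[col]
    return (hh&(S>{"yellow":110,"green":70}.get(col,100))&(V>15)).astype(np.uint8)
h.mask=mk
T=camera("top");S=camera("scene")
cups=dict(red=(.343,.287),yellow=(.679,.088),green=(.4625,-.077),blue=(.4615,.1012))
st=dict(red=(461,231),yellow=(157,300),green=(575,391),blue=(553,247))
im=T["pixels"][:,:,::-1].copy(); 
out={}
for k,v in cups.items():
    r=[fit(c,k,proj(c,[[*v,.04]])[0],CUP) for c in(T,S)]
    print("cup",k,[(a.round(4),round(b,2)) for a,b in r]); out["cup",k]=r
for k,v in st.items():
    g=back(T,np.array(v)*.64,.012)
    x,a=fit(T,k,proj(T,[[*g,.012]])[0],ST)
    y,b=fit(S,k,proj(S,[[*g,.012]])[0],ST)
    print("st",k,g.round(4),x.round(4),round(a,2),y.round(4),round(b,2)); out["st",k]=[(x,a),(y,b)]
tiles=[]
for key,r in out.items():
    for c,(q,_) in zip((T,S),r):
        I=cv2.resize(c["pixels"][:,:,::-1],None,fx=5,fy=5,interpolation=cv2.INTER_NEAREST)
        q=q if q is not None else r[0][0]
        for z,rr in (CUP if key[0]=="cup" else [(.012,.045),(.066,.006)]):
            cv2.polylines(I,[((proj(c,circ(*q,z,rr))+.5)*5).astype(int).reshape(-1,1,2)],True,(255,0,255),1)
        p=(proj(c,[[*q,.04]])[0]*5).astype(int); t=np.zeros((200,200,3),np.uint8)
        x0,y0=max(p[0]-130,0),max(p[1]-130,0); tt=I[y0:y0+260,x0:x0+260]
        tiles.append(cv2.resize(tt,(190,145*190//145)))
cv2.imwrite("pics/fit.png",np.vstack([np.hstack(tiles[i:i+4]) for i in range(0,12,4)])[:600])
cv2.imwrite("pics/fit2.png",np.hstack(tiles[12:16]))
```

```text
cup red [(array([0.3433, 0.2909]), 0.67), (array([0.3423, 0.2853]), 1.0)]
cup yellow [(array([0.6804, 0.086 ]), 0.96), (array([0.6784, 0.0889]), 1.01)]
cup green [(array([ 0.4657, -0.0802]), 0.98), (array([ 0.462 , -0.0755]), 0.99)]
cup blue [(array([0.4632, 0.0996]), 0.94), (array([0.4604, 0.1025]), 0.94)]
st red [ 0.6379 -0.116 ] [ 0.6388 -0.1147] 0.99 [ 0.6378 -0.1138] 0.98
st yellow [0.5238 0.4106] [0.5235 0.4143] 0.92 [0.5027 0.4057] 0.44
st green [ 0.3625 -0.3045] [ 0.362 -0.305] 0.93 [ 0.3617 -0.3064] 0.84
st blue [ 0.6088 -0.2742] [ 0.6107 -0.2756] 0.95 [ 0.6096 -0.2763] 0.9
```

View pics/fit.png

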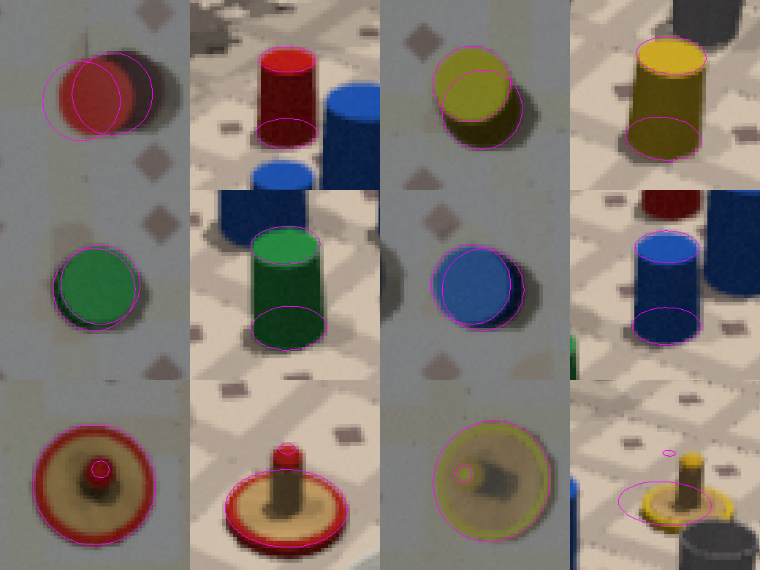

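View pics/fit2.png

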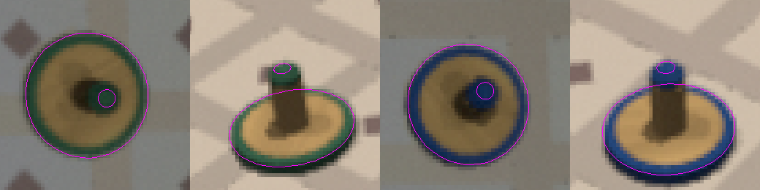

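The fits line up, except two: the top camera misses the dark side of the red cup, and the tumbler hides part of the yellow stand in the scene camera. I'll cross-check both with manual points: the red cup's top disc and the yellow peg tip.

Run:
```python
from h import *
T=camera("top");S=camera("scene")
I=cv2.resize(T["pixels"][225:285,125:175,::-1],None,fx=8,fy=8,interpolation=cv2.INTER_NEAREST)
J=cv2.resize(S["pixels"][120:160,300:350,::-1],None,fx=8,fy=8,interpolation=cv2.INTER_NEAREST)
L=cv2.resize(T["pixels"][170:215,80:122,::-1],None,fx=8,fy=8,interpolation=cv2.INTER_NEAREST)
cv2.imwrite("pics/a.png",np.hstack([x[:320] if x.shape[0]>=320 else x for x in(I[:320,:250*1],J,L[:320])])[:, :]) if 0 else None
cv2.imwrite("pics/a.png",I);cv2.imwrite("pics/b.png",np.hstack([J[:320],L[:320]]))
```

```text
(no output)
```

View pics/a.png

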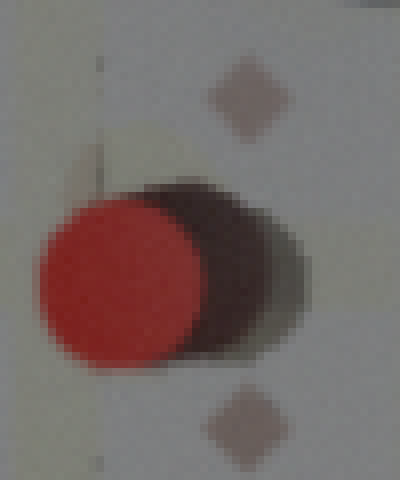

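View pics/b.png

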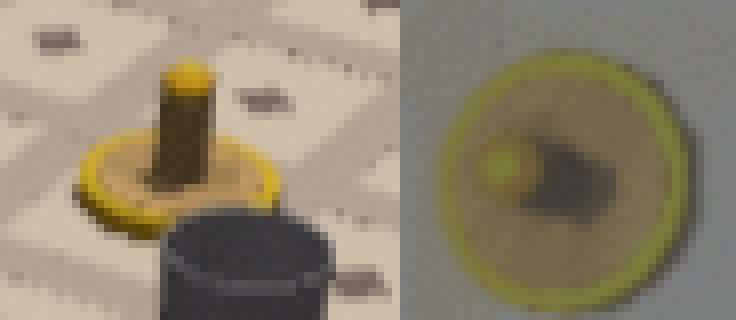

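Run:
```python
from h import *
T=camera("top");S=camera("scene")
print(back(T,(139.75,259.9),.08),back(T,(92,190.1),.066),back(T,(100,192.1),.012),back(S,(323,128.2),.066))
```

```text
[0.34641311 0.28037634] [0.52371116 0.413291  ] [0.52358276 0.41192999] [0.52366714 0.41191348]
```

Yellow stand is at (0.524, 0.412) and the red cup at (0.3445, 0.283). Starting with red in the current jaw orientation.

>>> {"name": "jog_arm", "arguments": {"increments": [[[0.04,-0.044,0,0,0,0],[0.08,-0.088,0,0,0,0],[0.12,-0.132,0,0,0,0],[0.16,-0.176,-0.02,0,0,0],[0.1965,-0.2205,-0.05,0,0,0],[0.1965,-0.2205,-0.08,0,0,0],[0.1965,-0.2205,-0.1,0,0,0],[0.1965,-0.2205,-0.1,0,0,0],[0.1965,-0.2205,-0.1,0,0,0],[0.1965,-0.2205,-0.1,0,0,0]]], "grip": 1, "force": 15}}

```text
clock: 1.75
position: [0.3448, 0.2835, 0.1396]
tool_rot: [[-0.96, 0.282, 0.002], [0.282, 0.96, 0.001], [-0.001, 0.001, -1.0]]
force: [-0.4, -0.2, 1.0]
width: 1.004
```

Run:
```python
from h import *
for n in("scene","top"):
    c=camera(n); I=c["pixels"][:,:,::-1]
    p=proj(c,[[.3445,.283,.08]])[0].astype(int)
    t=I[max(p[1]-70,0):p[1]+70,max(p[0]-70,0):p[0]+70]; cv2.imwrite(f"pics/{n}1.png",cv2.resize(t,None,fx=4,fy=4))
```

```text
(no output)
```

View pics/scene1.png

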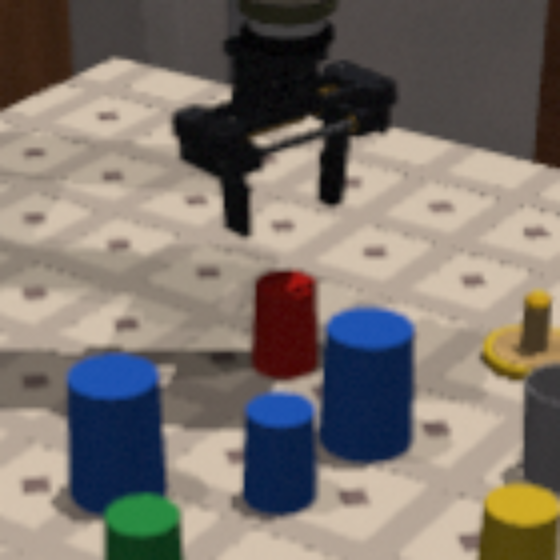

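The gripper is centred over the red cup, and its long side lies along the jaw axis as assumed. Descending and gripping.

>>> {"name": "jog_arm", "arguments": {"increments": [[[0,0,-0.025,0,0,0],[0,0,-0.05,0,0,0],[0,0,-0.075,0,0,0],[0,0,-0.099,0,0,0],[0,0,-0.099,0,0,0],[0,0,-0.099,0,0,0],[0,0,-0.099,0,0,0],[0,0,-0.099,0,0,0],[0,0,-0.099,0,0,0],[0,0,-0.099,0,0,0]]]}}

```text
clock: 3.1
position: [0.3446, 0.2832, 0.0398]
tool_rot: [[-0.959, 0.282, 0.0], [0.282, 0.959, 0.0], [-0.0, 0.0, -1.0]]
force: [0.3, 0.4, 0.0]
width: 0.998
```

>>> {"name": "jog_arm", "arguments": {"increments": [[[0,0,0,0,0,0],[0,0,0,0,0,0],[0,0,0,0,0,0],[0,0,0,0,0,0],[0,0,0,0,0,0],[0,0,0,0,0,0],[0,0,0,0,0,0],[0,0,0,0,0,0],[0,0,0,0,0,0],[0,0,0,0,0,0]]], "grip": -1, "force": 15}}

```text
clock: 4.35
position: [0.3446, 0.2832, 0.0397]
tool_rot: [[-0.959, 0.282, 0.0], [0.282, 0.959, 0.0], [-0.0, 0.0, -1.0]]
force: [0.2, 0.8, 0.5]
width: 0.625
```

>>> {"name": "jog_arm", "arguments": {"increments": [[[0,0,0.03,0,0,0],[0,0,0.06,0,0,0],[0,0,0.09,0,0,0],[0,0,0.12,0,0,0],[0,0,0.15,0,0,0],[0,0,0.17,0,0,0],[0,0,0.18,0,0,0],[0,0,0.18,0,0,0],[0,0,0.18,0,0,0],[0,0,0.18,0,0,0]]]}}

```text
clock: 5.6
position: [0.3443, 0.2831, 0.219]
tool_rot: [[-0.959, 0.282, -0.001], [0.282, 0.959, -0.001], [0.001, -0.001, -1.0]]
force: [-0.4, -0.2, 0.0]
width: 0.628
```

>>> {"name": "jog_arm", "arguments": {"increments": [[[0.03,-0.04,0,0,0,0],[0.06,-0.08,0,0,0,0],[0.095,-0.128,0,0,0,0],[0.13,-0.176,0,0,0,0],[0.165,-0.223,0,0,0,0],[0.2,-0.271,0,0,0,0],[0.235,-0.318,0,0,0,0],[0.27,-0.366,0,0,0,0],[0.2937,-0.3975,0,0,0,0],[0.2937,-0.3975,0,0,0,0]]]}}

```text
clock: 6.85
position: [0.6387, -0.1165, 0.2179]
tool_rot: [[-0.959, 0.284, -0.002], [0.284, 0.959, 0.0], [0.002, -0.0, -1.0]]
force: [0.3, -0.3, -1.6]
width: 0.626
```

```bash
cat > look.py <<'E'
from h import *
import sys
x,y,z=map(float,sys.argv[2:5])
T=[]
for n in("scene","top"):
    c=camera(n); I=cv2.copyMakeBorder(c["pixels"][:,:,::-1],50,50,50,50,cv2.BORDER_CONSTANT)
    p=proj(c,[[x,y,z]])[0].astype(int)
    t=I[p[1]:p[1]+100,p[0]:p[0]+100]; T.append(cv2.resize(t,(390,390)))
cv2.imwrite(f"pics/{sys.argv[1]}.png",np.hstack(T)); s=sensors.read_state(); print(s["position"].round(4),s["force"].round(2),s["width"],s["clock"])
E
python3 look.py c1 .638 -.114 .12
```

```text
[ 0.6379 -0.114   0.2189] [-0.23 -0.18 -0.82] 0.6230579546999284 6.95
```

View pics/c1.png

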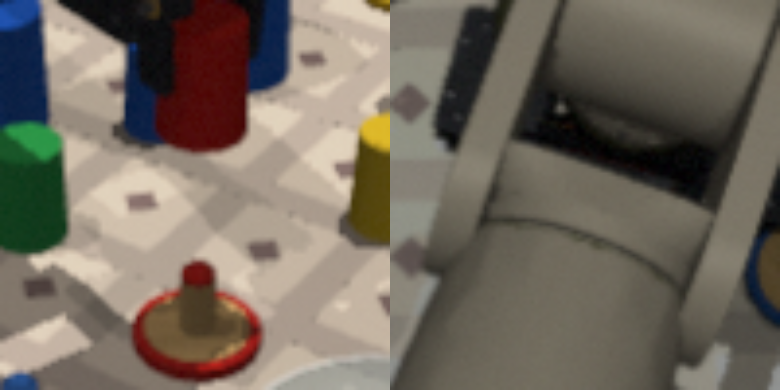

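The red cup hangs upright above the red peg. Lowering, releasing about 1.5 mm above the base, then retreating.

>>> {"name": "jog_arm", "arguments": {"increments": [[[0,0,-0.025,0,0,0],[0,0,-0.05,0,0,0],[0,0,-0.075,0,0,0],[0,0,-0.1,0,0,0],[0,0,-0.12,0,0,0],[0,0,-0.14,0,0,0],[0,0,-0.155,0,0,0],[0,0,-0.1655,0,0,0],[0,0,-0.1655,0,0,0],[0,0,-0.1655,0,0,0]]]}}

```text
clock: 8.2
position: [0.6385, -0.1144, 0.0549]
tool_rot: [[-0.959, 0.282, 0.001], [0.282, 0.959, -0.0], [-0.001, -0.0, -1.0]]
force: [-0.4, 0.1, -1.0]
width: 0.625
```

>>> {"name": "jog_arm", "arguments": {"increments": [[[0,0,0,0,0,0],[0,0,0,0,0,0],[0,0,0,0,0,0],[0,0,0,0,0,0],[0,0,0,0,0,0],[0,0,0,0,0,0],[0,0,0,0,0,0],[0,0,0,0,0,0],[0,0,0,0,0,0],[0,0,0,0,0,0]]], "grip": 1}}

```text
clock: 9.45
position: [0.6382, -0.1143, 0.0542]
tool_rot: [[-0.959, 0.282, 0.0], [0.282, 0.959, -0.0], [-0.0, -0.0, -1.0]]
force: [-0.1, -0.2, 0.8]
width: 0.999
```

>>> {"name": "jog_arm", "arguments": {"increments": [[[0,0,0.03,0,0,0],[0,0,0.06,0,0,0],[0,0,0.09,0,0,0],[0,0,0.12,0,0,0],[0,0,0.14,0,0,-0.18],[0,0,0.14,0,0,-0.36],[0,0,0.14,0,0,-0.54],[0,0,0.14,0,0,-0.72],[0,0,0.14,0,0,-0.9],[0,0,0.14,0,0,-0.9]]]}}

```text
clock: 10.7
position: [0.6382, -0.1143, 0.1942]
tool_rot: [[-0.377, 0.926, -0.0], [0.926, 0.377, 0.0], [0.0, -0.0, -1.0]]
force: [0.8, -0.0, -0.7]
width: 1.0
```

```bash
python3 look.py c2 .638 -.114 .06
```

```text
[ 0.6382 -0.1143  0.1942] [ 0.    0.17 -0.46] 1.0011778936233964 10.8
```

View pics/c2.png

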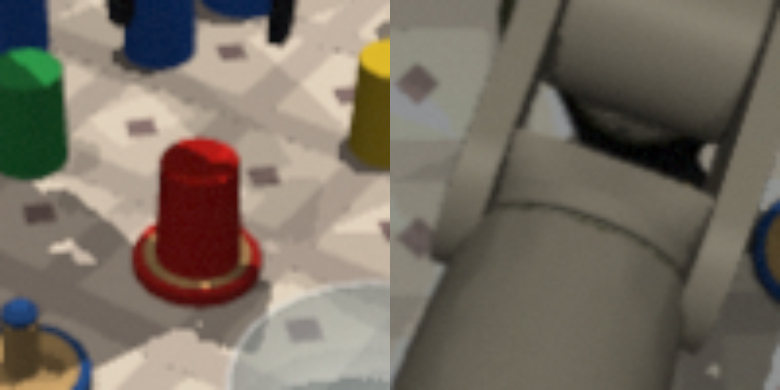

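Red is seated upright and centred on its stand. Yellow next.

>>> {"name": "jog_arm", "arguments": {"increments": [[[0.008,0.04,0,0,0,-0.18],[0.016,0.08,0,0,0,-0.36],[0.024,0.12,0,0,0,-0.54],[0.033,0.16,0,0,0,-0.72],[0.0413,0.2018,0,0,0,-0.9],[0.0413,0.2018,-0.03,0,0,-0.9],[0.0413,0.2018,-0.06,0,0,-0.9],[0.0413,0.2018,-0.06,0,0,-0.9],[0.0413,0.2018,-0.06,0,0,-0.9],[0.0413,0.2018,-0.06,0,0,-0.9]]]}}

```text
clock: 12.05
position: [0.6801, 0.0874, 0.1359]
tool_rot: [[0.492, 0.871, 0.002], [0.871, -0.492, -0.0], [0.001, 0.002, -1.0]]
force: [-0.6, -0.6, 0.5]
width: 1.004
```

```bash
python3 look.py c3 .68 .088 .08
```

```text
[0.6799 0.0874 0.1353] [-0.5   0.02  0.77] 1.0012126237776418 12.15
```

View pics/c3.png

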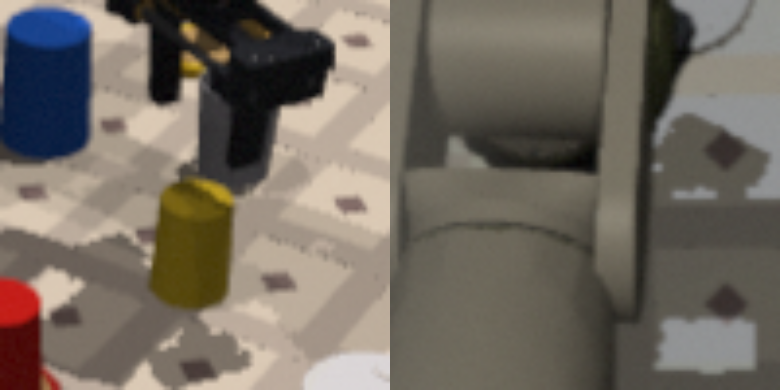

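>>> {"name": "jog_arm", "arguments": {"increments": [[[0,0,-0.025,0,0,0],[0,0,-0.05,0,0,0],[0,0,-0.075,0,0,0],[0,0,-0.095,0,0,0],[0,0,-0.095,0,0,0],[0,0,-0.095,0,0,0],[0,0,-0.095,0,0,0],[0,0,-0.095,0,0,0],[0,0,-0.095,0,0,0],[0,0,-0.095,0,0,0]]]}}

```text
clock: 13.4
position: [0.6795, 0.0875, 0.0393]
tool_rot: [[0.493, 0.87, 0.0], [0.87, -0.493, 0.0], [0.0, 0.0, -1.0]]
force: [-1.1, -1.8, 0.5]
width: 0.998
```

>>> {"name": "jog_arm", "arguments": {"increments": [[[0,0,0,0,0,0],[0,0,0,0,0,0],[0,0,0,0,0,0],[0,0,0,0,0,0],[0,0,0,0,0,0],[0,0,0,0,0,0],[0,0,0,0,0,0],[0,0,0,0,0,0],[0,0,0,0,0,0],[0,0,0,0,0,0]]], "grip": -1, "force": 15}}

```text
clock: 14.65
position: [0.6795, 0.0875, 0.0392]
tool_rot: [[0.493, 0.87, 0.0], [0.87, -0.493, 0.0], [0.0, -0.0, -1.0]]
force: [-0.7, 0.1, 0.7]
width: 0.646
```

>>> {"name": "jog_arm", "arguments": {"increments": [[[0,0,0.03,0,0,0],[0,0,0.06,0,0,0],[0,0,0.09,0,0,0],[0,0,0.12,0,0,0],[0,0,0.15,0,0,0],[0,0,0.17,0,0,0],[0,0,0.18,0,0,0],[0,0,0.18,0,0,0],[0,0,0.18,0,0,0],[0,0,0.18,0,0,0]]]}}

```text
clock: 15.9
position: [0.6793, 0.0875, 0.2183]
tool_rot: [[0.493, 0.87, -0.001], [0.87, -0.493, 0.0], [-0.001, -0.001, -1.0]]
force: [-0.1, -0.1, -0.8]
width: 0.649
```

>>> {"name": "jog_arm", "arguments": {"increments": [[[-0.018,0.038,0,0,0,0],[-0.038,0.08,0,0,0,0],[-0.06,0.125,0,0,0,0],[-0.082,0.17,0,0,0,0],[-0.104,0.215,0,0,0,0],[-0.126,0.26,0,0,0,0],[-0.145,0.3,0,0,0,0],[-0.1556,0.3245,0,0,0,0],[-0.1556,0.3245,0,0,0,0],[-0.1556,0.3245,0,0,0,0]]]}}

```text
clock: 17.15
position: [0.5243, 0.4112, 0.2189]
tool_rot: [[0.493, 0.87, -0.0], [0.87, -0.493, -0.001], [-0.001, -0.0, -1.0]]
force: [0.8, -0.2, -0.2]
width: 0.65
```

```bash
python3 look.py c4 .524 .412 .12
```

```text
[0.5246 0.4109 0.2191] [ 0.23  0.26 -1.23] 0.6518647180883834 17.25
```

View pics/c4.png

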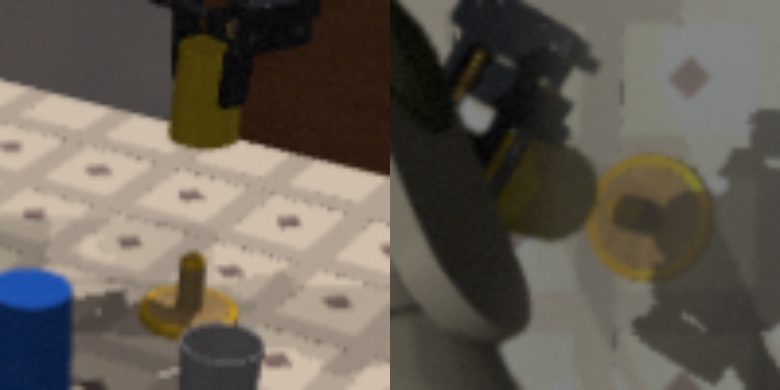

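```bash
cat > ov.py <<'E'
from h import *
import sys
n=sys.argv[1]; x,y,b=map(float,sys.argv[2:5]); T=[]
for cn in("scene","top"):
    c=camera(cn); I=cv2.resize(c["pixels"][:,:,::-1],None,fx=6,fy=6,interpolation=cv2.INTER_NEAREST)
    for z,r in CUP: cv2.polylines(I,[((proj(c,circ(x,y,z+b,r))+.5)*6).astype(int).reshape(-1,1,2)],True,(255,0,255),1)
    p=(proj(c,[[x,y,b+.04]])[0]*6).astype(int); x0,y0=max(p[0]-195,0),max(p[1]-195,0)
    t=np.zeros((390,390,3),np.uint8); q=I[y0:y0+390,x0:x0+390]; t[:q.shape[0],:q.shape[1]]=q; T.append(t)
cv2.imwrite(f"pics/{n}.png",np.hstack(T))
E
python3 ov.py c5 .5245 .411 .180
```

```text
(no output)
```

View pics/c5.png

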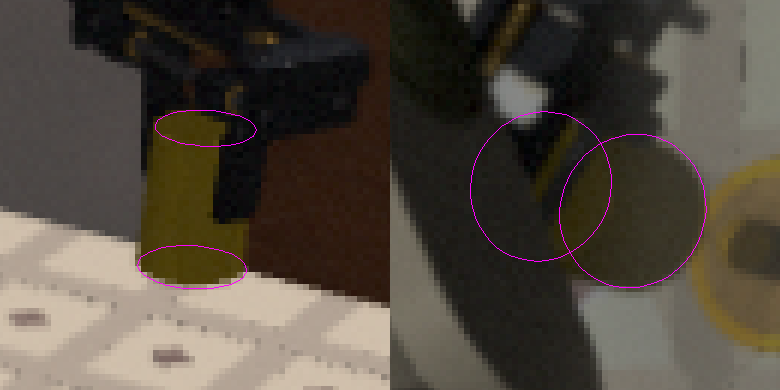

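The held yellow cup matches the model to within about 2 mm and is upright. Placing it.

>>> {"name": "jog_arm", "arguments": {"increments": [[[0,0,-0.025,0,0,0],[0,0,-0.05,0,0,0],[0,0,-0.075,0,0,0],[0,0,-0.1,0,0,0],[0,0,-0.12,0,0,0],[0,0,-0.14,0,0,0],[0,0,-0.155,0,0,0],[0,0,-0.166,0,0,0],[0,0,-0.166,0,0,0],[0,0,-0.166,0,0,0]]]}}

```text
clock: 18.6
position: [0.5243, 0.4122, 0.0539]
tool_rot: [[0.493, 0.87, 0.001], [0.87, -0.493, 0.001], [0.001, 0.001, -1.0]]
force: [0.1, -0.1, 0.5]
width: 0.649
```

>>> {"name": "jog_arm", "arguments": {"increments": [[[0,0,0,0,0,0],[0,0,0,0,0,0],[0,0,0,0,0,0],[0,0,0,0,0,0],[0,0,0,0,0,0],[0,0,0,0,0,0],[0,0,0,0,0,0],[0,0,0,0,0,0],[0,0,0,0,0,0],[0,0,0,0,0,0]]], "grip": 1}}

```text
clock: 19.85
position: [0.5239, 0.412, 0.0532]
tool_rot: [[0.493, 0.87, -0.0], [0.87, -0.493, 0.0], [-0.0, -0.0, -1.0]]
force: [-0.5, -0.1, -0.2]
width: 1.003
```

>>> {"name": "jog_arm", "arguments": {"increments": [[[0,0,0.03,0,0,0],[0,0,0.06,0,0,0],[0,0,0.09,0,0,0],[0,0,0.12,0,0,0],[0,0,0.15,0,0,0],[0,0,0.17,0,0,0],[0,0,0.17,0,0,0],[0,0,0.17,0,0,0],[0,0,0.17,0,0,0],[0,0,0.17,0,0,0]]]}}

```text
clock: 21.1
position: [0.5238, 0.4119, 0.2225]
tool_rot: [[0.493, 0.87, -0.001], [0.87, -0.493, -0.001], [-0.001, -0.001, -1.0]]
force: [0.2, 0.2, -0.0]
width: 1.004
```

```bash
python3 look.py c6 .524 .412 .06;python3 ov.py c7 .524 .412 .012
```

```text
[0.5239 0.412  0.2229] [ 0.3  -0.82  0.31] 0.9995227052046964 21.2
```

View pics/c7.png

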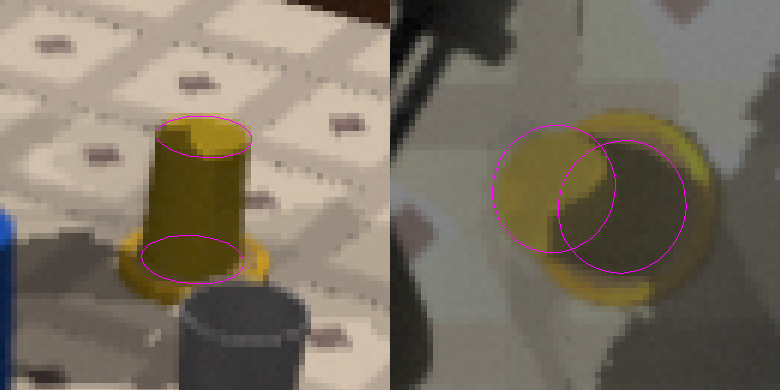

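Yellow is seated. Now the small blue cup at (0.462, 0.101), with the jaws at −30° to clear both large blue cups.

>>> {"name": "jog_arm", "arguments": {"increments": [[[-0.008,-0.04,0,0,0,0],[-0.017,-0.085,0,0,0,0],[-0.026,-0.13,0,0,0,0],[-0.036,-0.18,0,0,0,0],[-0.046,-0.23,0,0,0,0],[-0.056,-0.28,0,0,0,0],[-0.062,-0.311,0,0,0,0],[-0.062,-0.311,-0.04,0,0,0],[-0.062,-0.311,-0.08,0,0,0],[-0.062,-0.311,-0.08,0,0,0]]]}}

```text
clock: 22.55
position: [0.4607, 0.101, 0.1417]
tool_rot: [[0.493, 0.87, -0.005], [0.87, -0.493, 0.0], [-0.002, -0.004, -1.0]]
force: [0.1, -0.0, 1.1]
width: 1.002
```

```bash
python3 look.py c8 .462 .101 .1;python3 ov.py c9 .462 .101 0
```

```text
[0.4625 0.1011 0.1445] [0.3  0.05 0.82] 0.9984848168366677 22.65
```

View pics/c8.png

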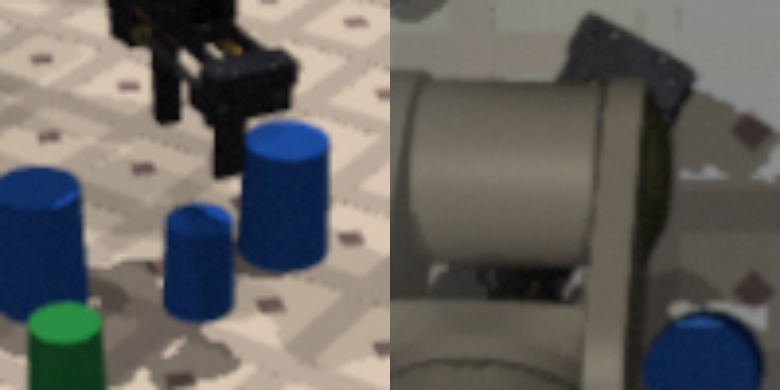

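View pics/c9.png

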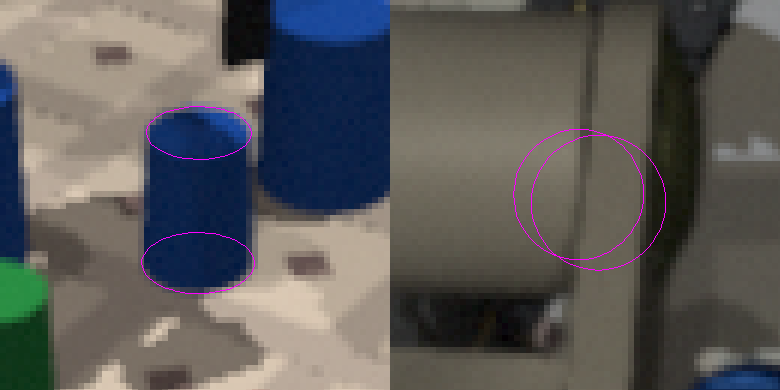

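>>> {"name": "jog_arm", "arguments": {"increments": [[[0,0,-0.02,0,0,0],[0,0,-0.04,0,0,0],[0,0,-0.06,0,0,0],[0,0,-0.08,0,0,0],[0,0,-0.103,0,0,0],[0,0,-0.103,0,0,0],[0,0,-0.103,0,0,0],[0,0,-0.103,0,0,0],[0,0,-0.103,0,0,0],[0,0,-0.103,0,0,0]]]}}

```text
clock: 24.0
position: [0.462, 0.101, 0.0405]
tool_rot: [[0.492, 0.87, 0.0], [0.87, -0.492, -0.0], [0.0, 0.0, -1.0]]
force: [-0.0, 1.0, 0.0]
width: 0.998
```

>>> {"name": "jog_arm", "arguments": {"increments": [[[0,0,0,0,0,0],[0,0,0,0,0,0],[0,0,0,0,0,0],[0,0,0,0,0,0],[0,0,0,0,0,0],[0,0,0,0,0,0],[0,0,0,0,0,0],[0,0,0,0,0,0],[0,0,0,0,0,0],[0,0,0,0,0,0]]], "grip": -1, "force": 15}}

```text
clock: 25.25
position: [0.462, 0.101, 0.0402]
tool_rot: [[0.493, 0.87, 0.0], [0.87, -0.493, 0.0], [0.0, 0.0, -1.0]]
force: [0.4, -1.1, 0.1]
width: 0.644
```

>>> {"name": "jog_arm", "arguments": {"increments": [[[0,0,0.03,0,0,0],[0,0,0.06,0,0,0],[0,0,0.09,0,0,0],[0,0,0.12,0,0,0],[0,0,0.15,0,0,0],[0,0,0.17,0,0,0],[0,0,0.18,0,0,0],[0,0,0.18,0,0,0],[0,0,0.18,0,0,0],[0,0,0.18,0,0,0]]]}}

```text
clock: 26.5
position: [0.4617, 0.101, 0.2195]
tool_rot: [[0.493, 0.87, -0.001], [0.87, -0.493, 0.0], [-0.001, -0.001, -1.0]]
force: [-0.2, -0.0, -0.4]
width: 0.639
```

>>> {"name": "jog_arm", "arguments": {"increments": [[[0.014,-0.036,0,0,0,0],[0.03,-0.076,0,0,0,0],[0.048,-0.122,0,0,0,0],[0.066,-0.168,0,0,0,0],[0.084,-0.214,0,0,0,0],[0.102,-0.26,0,0,0,0],[0.12,-0.306,0,0,0,0],[0.138,-0.352,0,0,0,0],[0.148,-0.377,0,0,0,0],[0.148,-0.377,0,0,0,0]]]}}

```text
clock: 27.75
position: [0.6098, -0.2774, 0.2186]
tool_rot: [[0.494, 0.869, -0.001], [0.869, -0.494, 0.001], [0.0, -0.002, -1.0]]
force: [-0.8, 0.5, -0.7]
width: 0.639
```

```bash
python3 look.py c10 .61 -.276 .12;python3 ov.py c11 .61 -.276 .179
```

```text
[ 0.6097 -0.2754  0.2196] [-0.3   0.35 -0.38] 0.6425774968977948 27.85
```

View pics/c10.png

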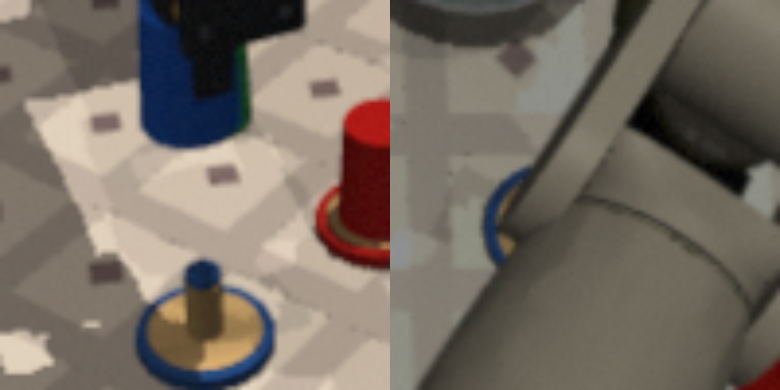

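View pics/c11.png

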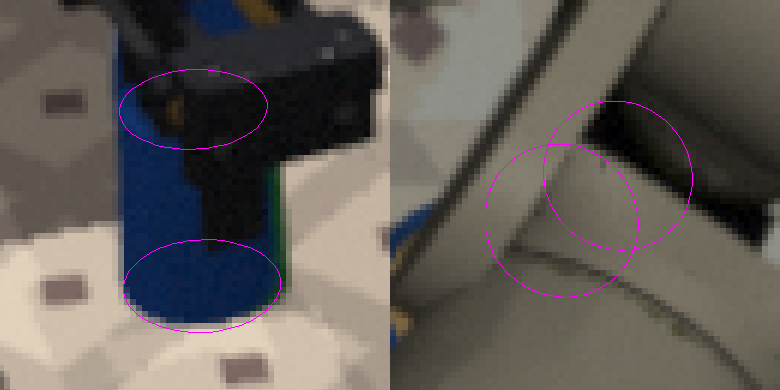

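The held cup is within about 3 mm of the peg axis, and the green sliver behind it is the green cup. Placing blue.

>>> {"name": "jog_arm", "arguments": {"increments": [[[0,0,-0.025,0,0,0],[0,0,-0.05,0,0,0],[0,0,-0.075,0,0,0],[0,0,-0.1,0,0,0],[0,0,-0.12,0,0,0],[0,0,-0.14,0,0,0],[0,0,-0.155,0,0,0],[0,0,-0.1655,0,0,0],[0,0,-0.1655,0,0,0],[0,0,-0.1655,0,0,0]]]}}

```text
clock: 29.2
position: [0.6102, -0.2762, 0.0555]
tool_rot: [[0.492, 0.87, 0.001], [0.87, -0.492, -0.001], [-0.0, 0.001, -1.0]]
force: [-0.0, -0.0, -0.7]
width: 0.644
```

>>> {"name": "jog_arm", "arguments": {"increments": [[[0,0,0,0,0,0],[0,0,0,0,0,0],[0,0,0,0,0,0],[0,0,0,0,0,0],[0,0,0,0,0,0],[0,0,0,0,0,0],[0,0,0,0,0,0],[0,0,0,0,0,0],[0,0,0,0,0,0],[0,0,0,0,0,0]]], "grip": 1}}

```text
clock: 30.45
position: [0.6099, -0.276, 0.0547]
tool_rot: [[0.493, 0.87, -0.0], [0.87, -0.493, 0.0], [0.0, -0.0, -1.0]]
force: [0.1, -0.6, 0.8]
width: 1.001
```

>>> {"name": "jog_arm", "arguments": {"increments": [[[0,0,0.03,0,0,0],[0,0,0.06,0,0,0],[0,0,0.09,0,0,0],[0,0,0.12,0,0,0],[0,0,0.14,0,0,0],[0,0,0.14,0,0,0],[0,0,0.14,0,0,0],[0,0,0.14,0,0,0],[0,0,0.14,0,0,0],[0,0,0.14,0,0,0]]]}}

```text
clock: 31.7
position: [0.6099, -0.276, 0.1944]
tool_rot: [[0.493, 0.87, -0.0], [0.87, -0.493, 0.0], [0.0, -0.0, -1.0]]
force: [-0.1, 0.1, -0.5]
width: 1.001
```

```bash
python3 ov.py c12 .61 -.276 .012
```

```text
(no output)
```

View pics/c12.png

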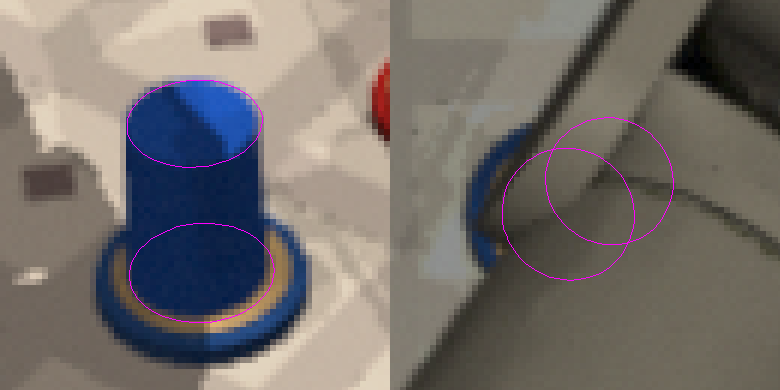

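Blue is seated. Green last, turning the jaws away from the nearby large blue cup.

>>> {"name": "jog_arm", "arguments": {"increments": [[[-0.025,0.034,0,0,0,0.17],[-0.05,0.068,0,0,0,0.34],[-0.075,0.102,0,0,0,0.51],[-0.1,0.136,0,0,0,0.68],[-0.125,0.17,0,0,0,0.85],[-0.146,0.198,0,0,0,1.0],[-0.146,0.198,-0.03,0,0,1.0],[-0.146,0.198,-0.055,0,0,1.0],[-0.146,0.198,-0.055,0,0,1.0],[-0.146,0.198,-0.055,0,0,1.0]]]}}

```text
clock: 33.05
position: [0.4644, -0.0782, 0.1407]
tool_rot: [[-0.466, 0.885, 0.001], [0.885, 0.466, -0.001], [-0.001, 0.001, -1.0]]
force: [1.0, -0.4, -0.2]
width: 0.998
```

```bash
python3 look.py c13 .464 -.078 .08
```

```text
[ 0.4644 -0.0782  0.1407] [0.8  0.66 0.11] 0.999306030517308 33.15
```

View pics/c13.png

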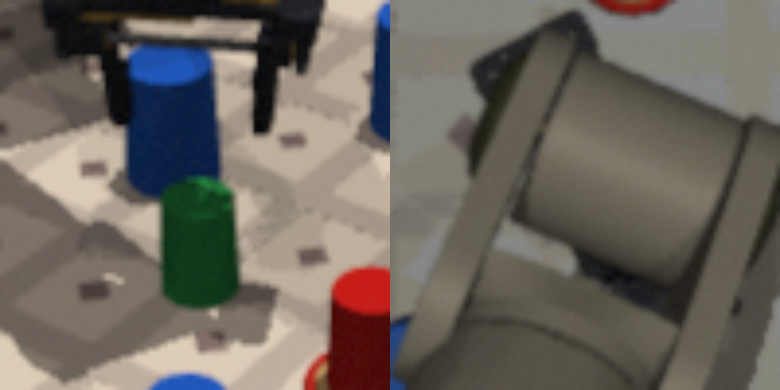

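>>> {"name": "jog_arm", "arguments": {"increments": [[[0,0,-0.02,0,0,0],[0,0,-0.04,0,0,0],[0,0,-0.06,0,0,0],[0,0,-0.08,0,0,0],[0,0,-0.1,0,0,0],[0,0,-0.1,0,0,0],[0,0,-0.1,0,0,0],[0,0,-0.1,0,0,0],[0,0,-0.1,0,0,0],[0,0,-0.1,0,0,0]]]}}

```text
clock: 34.4
position: [0.464, -0.078, 0.04]
tool_rot: [[-0.466, 0.885, 0.0], [0.885, 0.466, -0.0], [-0.0, 0.0, -1.0]]
force: [0.5, 0.3, 0.2]
width: 1.0
```

>>> {"name": "jog_arm", "arguments": {"increments": [[[0,0,0,0,0,0],[0,0,0,0,0,0],[0,0,0,0,0,0],[0,0,0,0,0,0],[0,0,0,0,0,0],[0,0,0,0,0,0],[0,0,0,0,0,0],[0,0,0,0,0,0],[0,0,0,0,0,0],[0,0,0,0,0,0]]], "grip": -1, "force": 15}}

```text
clock: 35.65
position: [0.4639, -0.078, 0.0397]
tool_rot: [[-0.466, 0.885, -0.0], [0.885, 0.466, 0.0], [0.0, -0.0, -1.0]]
force: [0.0, -0.7, 0.6]
width: 0.642
```

>>> {"name": "jog_arm", "arguments": {"increments": [[[0,0,0.03,0,0,0],[0,0,0.06,0,0,0],[0,0,0.09,0,0,0],[0,0,0.12,0,0,0],[0,0,0.15,0,0,0],[0,0,0.17,0,0,0],[0,0,0.18,0,0,0],[0,0,0.18,0,0,0],[0,0,0.18,0,0,0],[0,0,0.18,0,0,0]]]}}

```text
clock: 36.9
position: [0.4637, -0.0779, 0.219]
tool_rot: [[-0.466, 0.885, -0.001], [0.885, 0.466, 0.001], [0.001, -0.001, -1.0]]
force: [-0.4, 0.3, -1.7]
width: 0.644
```

>>> {"name": "jog_arm", "arguments": {"increments": [[[-0.015,-0.035,0,0,0,0],[-0.032,-0.072,0,0,0,0],[-0.05,-0.112,0,0,0,0],[-0.068,-0.152,0,0,0,0],[-0.086,-0.192,0,0,0,0],[-0.102,-0.2275,0,0,0,0],[-0.102,-0.2275,0,0,0,0],[-0.102,-0.2275,0,0,0,0],[-0.102,-0.2275,0,0,0,0],[-0.102,-0.2275,0,0,0,0]]]}}

```text
clock: 38.15
position: [0.3623, -0.3048, 0.2198]
tool_rot: [[-0.467, 0.884, 0.0], [0.884, 0.467, 0.0], [0.0, 0.0, -1.0]]
force: [-0.6, -0.6, -1.8]
width: 0.644
```

```bash
python3 look.py c14 .362 -.3055 .12;python3 ov.py c15 .362 -.3055 .179
```

```text
[ 0.3622 -0.3051  0.2198] [-0.41  0.85 -1.03] 0.6438180802758097 38.25
```

View pics/c14.png

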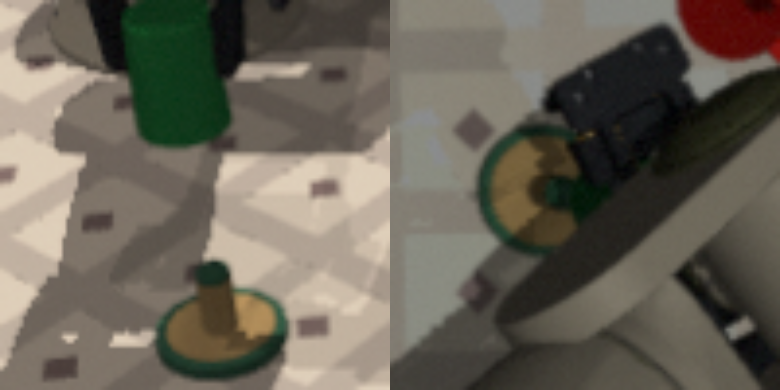

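View pics/c15.png

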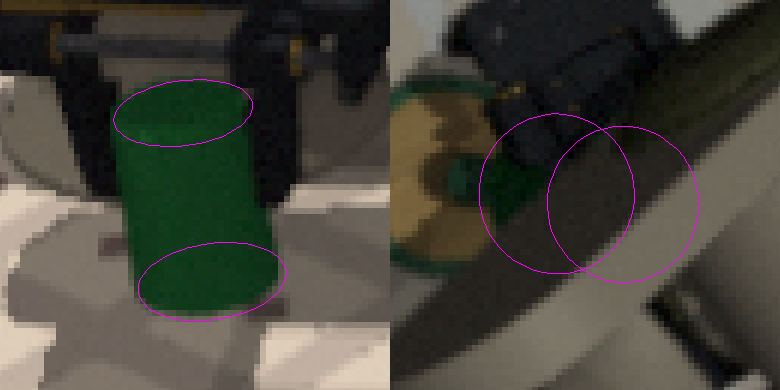

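The held green cup sits about 3–4 mm off model, well inside the clearance. Placing it.

>>> {"name": "jog_arm", "arguments": {"increments": [[[0,0,-0.025,0,0,0],[0,0,-0.05,0,0,0],[0,0,-0.075,0,0,0],[0,0,-0.1,0,0,0],[0,0,-0.12,0,0,0],[0,0,-0.14,0,0,0],[0,0,-0.155,0,0,0],[0,0,-0.166,0,0,0],[0,0,-0.166,0,0,0],[0,0,-0.166,0,0,0]]]}}

```text
clock: 39.6
position: [0.3621, -0.3058, 0.0542]
tool_rot: [[-0.466, 0.885, 0.001], [0.885, 0.466, -0.001], [-0.001, 0.0, -1.0]]
force: [0.3, 0.2, -0.8]
width: 0.647
```

>>> {"name": "jog_arm", "arguments": {"increments": [[[0,0,0,0,0,0],[0,0,0,0,0,0],[0,0,0,0,0,0],[0,0,0,0,0,0],[0,0,0,0,0,0],[0,0,0,0,0,0],[0,0,0,0,0,0],[0,0,0,0,0,0],[0,0,0,0,0,0],[0,0,0,0,0,0]]], "grip": 1}}

```text
clock: 40.85
position: [0.3619, -0.3055, 0.0537]
tool_rot: [[-0.466, 0.885, -0.0], [0.885, 0.466, 0.0], [0.0, -0.0, -1.0]]
force: [-0.2, 1.2, -0.4]
width: 0.995
```

>>> {"name": "jog_arm", "arguments": {"increments": [[[0,0,0.03,0,0,0],[0,0,0.06,0,0,0],[0,0,0.09,0,0,0],[0,0,0.12,0,0,0],[0,0,0.16,0,0,0],[0,0,0.2,0,0,0],[-0.03,0,0.23,0,0,0],[-0.06,-0.01,0.26,0,0,0],[-0.09,-0.02,0.28,0,0,0],[-0.09,-0.02,0.28,0,0,0]]]}}

```text
clock: 42.1
position: [0.271, -0.3262, 0.3349]
tool_rot: [[-0.464, 0.886, 0.001], [0.886, 0.464, -0.003], [-0.003, -0.0, -1.0]]
force: [-0.4, -0.3, -0.0]
width: 1.0
```

Run:
```python
from h import *
T=camera("top");S=camera("scene")
for n,c in(("scene",S),("top",T)): cv2.imwrite(f"pics/{n}_end.png",cv2.resize(c["pixels"][:,:,::-1],(800,600),interpolation=cv2.INTER_CUBIC))
for k,v in dict(red=(.6383,-.1143),yellow=(.5237,.412),green=(.362,-.3055),blue=(.61,-.276)).items():
    I=[]
    for c in(S,T):
        J=cv2.resize(c["pixels"][:,:,::-1],None,fx=6,fy=6,interpolation=cv2.INTER_NEAREST)
        for z,r in CUP: cv2.polylines(J,[((proj(c,circ(*v,z+.012,r))+.5)*6).astype(int).reshape(-1,1,2)],True,(255,0,255),1)
        p=(proj(c,[[*v,.05]])[0]*6).astype(int); t=np.zeros((290,195,3),np.uint8); x0=max(p[0]-97,0);q=J[p[1]-145:p[1]+145,x0:x0+195]; t[:q.shape[0],:q.shape[1]]=q; I.append(t)
    globals().setdefault("R",[]).append(np.hstack(I))
cv2.imwrite("pics/end.png",np.vstack([np.hstack(R[:2]),np.hstack(R[2:])]))
```

```text
(no output)
```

View pics/end.png

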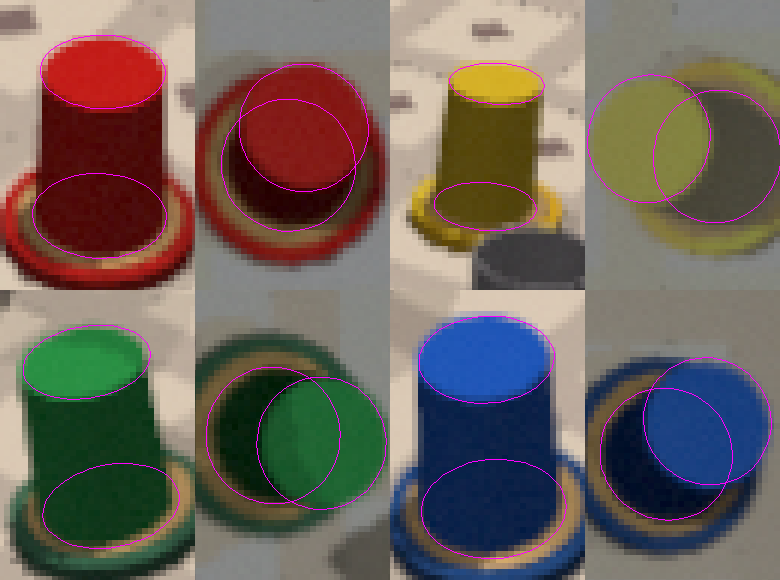

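View pics/scene_end.png

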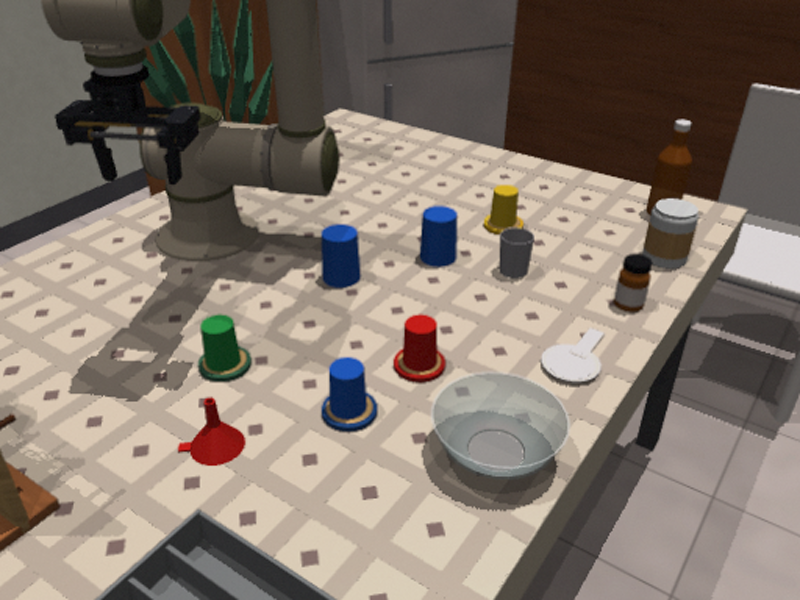

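View pics/top_end.png

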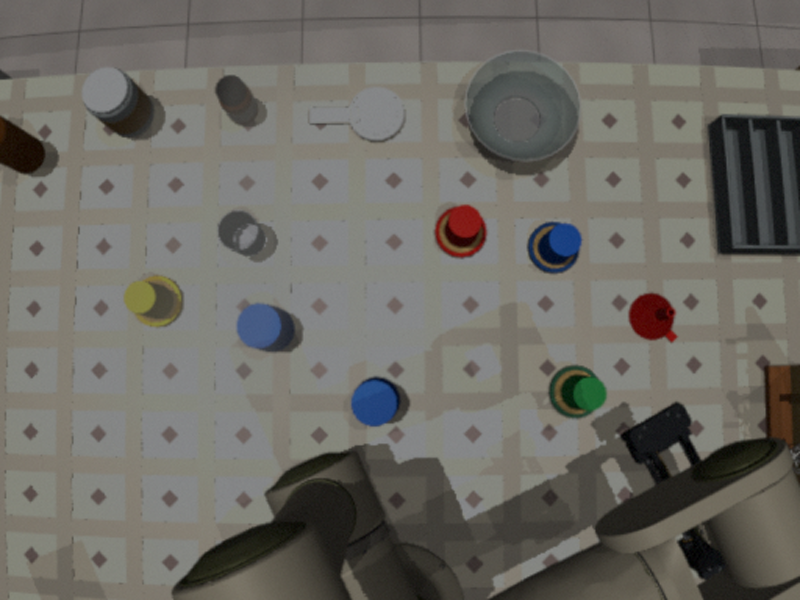

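All four cups fit the model overlays to within a few mm: flat on their bases, upright, and on the right colours. The funnel (652,316) and tumbler (242,233) are at the same pixels as at the start, and the arm is clear. Handing in.

```bash
python3 -c "
from station import bot
print(bot.sign_off())"
```

```text
the job is handed in; nothing more can be done
None
```

I put the red, yellow, small blue and green cups, still upside down, over the pegs of their own colours. I released them, moved the arm clear and handed the job in at about 42 s of the 118 s allowed. The hand-in gave no verdict.

- **Cups:** In the final images from both cameras, each cup stands upright with its mouth on the stand's base, about 12 mm above the table. Each is within roughly 2–4 mm of its peg, judged by eye from the model overlays. Green and blue are the furthest off.
- **Funnel and tumbler:** Both are at the same pixel positions as at the start. I did not move the two larger blue cups.
- **Force:** The tool force at the end of each move never went above about 2 N.
- **Disagreements between checks:**
  - The two cameras differed by up to about 6 mm on the cups' starting positions, so I averaged them or used manual points.
  - The tumbler hid part of the yellow stand in the scene camera, so I located that stand from its peg tip and rim.
  - The yellow, blue and green cups measured about 1–2 mm wider in the gripper than the red one. It made no visible difference to the fit.

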